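# Load grinding balls into the milling jar on the balance

### The arm

A 6-joint arm with a two-finger parallel gripper is mounted at the origin on the work surface. World frame = base frame: x ahead of the robot, y to its left, z up, the work surface at z = 0. Lengths are in mm, angles in degrees, forces in N, time in s.
With the tool pointing down it reaches from about 300 to 775 mm from the base axis. Payload 14.6 kg.
Tool frame: the origin (TCP) lies at the centre of the arm's flange, where the gripper is bolted on; the fingertips stand env.tips_ahead ahead of it and the grasp point (between the pads) lies 155 mm ahead of it (env.tips_ahead is the distance from the TCP to the fingertips, in mm); z points along the fingers, y is the line along which they close (so a half turn about z gives the same grasp; the last joint's range is limited). The gripper opens to 85 mm and grips with 20 to 120 N. Pads are 22 mm wide; open, the fingers measure 114 mm over their backs; the gripper's body (76 mm by 85 mm) begins 54 mm behind the grasp point. The pads swing forward as they close: fully open they stand 13 mm farther back than shut.
Start: joints at [62.418, 17.183, 87.147, -0, 75.671, -3.816], TCP at [221.651, 503.351, 404.681] pointing down, gripper open.
Joint ranges: [-173.82, 173.82], [-45.26, 126.66], [13.44, 144.39], [-59.66, 239.66], [0, 175.72], [-146.38, 146.38]. Speed limits (degrees/s): [127.2, 127.2, 147.25, 180, 180, 180].

### API

Orientations are given as a 3x3 rotation matrix whose columns are the frame's x, y, z axes.
In Python, from workcell import env, camera, get_calibration, recognise, outline_of, tip_of gives the robot as it stands. The module is installed in compiled form; this text tells all that it offers.
- The arm moves only by the tool step_arm, never from a script. Its argument "plan" is text: rows parted by semicolons, each of 7 numbers parted by spaces: the shift along the tool's x, y, z in m, then the turn, a rotation vector about the tool's x, y, z in rad, then the finger opening in m, from 0 to 0.0854. A call has 1 to 10 rows; each row shifts and turns the commanded pose from where the row before left it, along the tool's axes as they then stand; what a row does not reach is not made up. A row lasts 1/12 s, in which the tool goes at most 41.7 mm and 7.16 degrees, less where a joint would pass 70% of its speed; a pose out of reach is approached as far as the arm can. A call is refused whole if a number of a shift passes 0.0417 or a number of a turn 0.125, either way. A call with a gripper value outside its range is refused whole. The fingers move at their own pace and stop on an object; "newtons" is the grip in N (left out, the last holds). Time passes only in rows, so rows that do not move let the fingers close. It gives the time, the measured TCP pose, the force, the opening and the grip force at its end, in the units of the state.
- env.get_state(): the state, without advancing time (a new reading comes with each control period).
- camera(name): name is "side" or "top"; returns the picture (420x560x3 uint8, blue, green, red); there is no depth.
- get_calibration(name): a dict with "camera_matrix" (3x3 intrinsics, pixels), "world_from_camera" (4x4, takes a point from camera to world coordinates). Camera axes: x right, y up, looking along -z (the intrinsics and any distortion apply to the point x, -y, -z); pixel columns grow to the right and rows downward; lengths in mm; the calibration is good to about 2 mm. A picture is of the moment at which its call begins. get_calibration takes no time and is no camera call.
- env.finish_job(): hands the job in; it is judged then, once.
Trained networks look in the newest picture that a camera, given by its name, has taken for a name from the list of things; names that differ only in an ending like _2 or _b are one class to them, and where a whole thing is asked for, a point or a joint stands for the part that bears it (a point fixed in the world has none). Each returns a list of dicts, best first, with "confidence" (0 to 1); they miss things now and then, are a little off and sometimes report something else, mostly with a low value. They report only what shows in the picture. A call takes as long as a camera call. They do not tell look-alikes from the thing itself.
- recognise(camera, name): "at" ([x, y, z] in mm, in world coordinates, good to about 4 mm: the middle of the surface that is visible of it).
- outline_of(camera, name): "region" (420x560 bool, what is visible of it).
- tip_of(camera, name): "at" ([x, y, z] in mm, in world coordinates, good to about 4 mm: a listed point, or the origin of a listed thing).
The state is a dict: "t": time; "joints": joint angles; "joint_vel": joint speeds; "joint_torque": joint torques, N m; "ee_pos": TCP position; "tool_rot": TCP orientation; "force": force on the tool from outside, world axes, zero at the start; "wrist_torque": the same for the moment, N m; "finger_gap": opening from 0.0 (shut) to 1.0 (fully open); "grasp_force": force on a finger pad.
Only numpy, scipy, OpenCV 4.12 (cv2) and the standard library are available. Lean on these libraries where they do the work, as an engineer would, in place of code of your own. Each camera call takes 0.05 s, during which the arm holds its last target. There are 200 camera calls.

### The job

Set the green funnel upright in the neck of the steel milling jar and let go, then press the green tare key of the balance. Then take the metal chute off its sloping rest and tip it so that all five white grinding balls run through the funnel into the jar, without touching the balls, and lay the empty chute back on its rest the way it lay. Leave the funnel in the jar and do not move the other loose things.

Things in the scene. Friction and masses are not known exactly. Their poses are not given: they have to be found in the camera images.
- jar_mouth (a point): centre of the open mouth of the steel milling jar, 140 mm above the bench. Jar 84 mm diameter, 90 mm tall, neck 65 mm outside, 57 mm inside; clamped upright on the pan of a white balance (250 x 190 x 40 mm) fixed to the bench. Axes of the balance: x from its key panel to its back, z up; the mouth lies 45 mm behind the balance's middle
- tare_top (a point): middle of the top of the round green tare key (30 mm diameter) on the balance's top near its front edge, 140 mm in -x and 58 mm in +y of the jar mouth in the balance's axes; pressed straight down
- tare (a joint): travel of the tare key: 0 up, 0.006 m fully down; a spring (about 4 N at the bottom) pushes it back
- funnel_tip (a point): centre of the spout's lower end on the loose green funnel (90 g). Spout 45 mm outside, 39 mm inside, 32 mm long, then a 45-degree cone to a 140 mm rim 83 mm above this point. z is its axis, up; the grip lies towards -x. Set in the jar, the cone sits on the mouth and centres itself, this point about 38 mm below the mouth and the rim 45 mm above it
- funnel_grip (a point): middle of the funnel's grip, a black upright fin beside the rim, 87 mm in -x and 84 mm in z from funnel_tip: 12 mm thick (funnel y), 37 mm long (funnel x), its top 17 mm above this point and its foot 28 mm below. Axes as for funnel_tip
- stand: white square rest (77 mm wide, 60 mm high, square bore 57 mm, on a 110 mm foot), fixed to the bench, in which the funnel stands upright at the start, spout 38 mm inside; origin at the centre of its underside
- chute_grip (a point): middle of the chute's grip, a black fin 12 mm thick (chute y), 36 mm long (chute x), on a bridge over the trough; its top 20 mm above this point, the bridge's top 30 mm below. Axes: x along the trough to the open nose, z up from its floor. The point lies 20 mm behind the trough's middle, 66 mm above its underside. Loose aluminium chute, 230 g with the balls
- chute_nose (a point): middle of the floor's edge at the chute's open nose, 100 mm in x and -62 mm in z from chute_grip, axes the same. The trough is straight, 160 mm long, 36 mm wide, 30 mm inside, 32 mm high, open at the top and nose. At rest the nose points up 0.35 rad, so the balls lie in a row against the closed end; they run out once the nose is well below level
- cradle: grey sloping rest of the chute, fixed, base 170 x 90 mm; origin at the centre of its underside, z up, x level and pointing up the slope. Deck 150 mm long, sloping 0.35 rad, 52 mm high at the origin; 14 mm side rails, 48 mm apart; a stop at the low end holds the chute's closed end, with chute_grip then 45 mm in -x of the origin and 106 mm above the bench
- ball0_center (a point): centre of a white ceramic grinding ball, 18 mm diameter, 18 g; the five lie in a row in the chute
- ball1_center (a point): centre of a white ceramic grinding ball, 18 mm diameter, 18 g; the five lie in a row in the chute
- ball2_center (a point): centre of a white ceramic grinding ball, 18 mm diameter, 18 g; the five lie in a row in the chute
- ball3_center (a point): centre of a white ceramic grinding ball, 18 mm diameter, 18 g; the five lie in a row in the chute
- ball4_center (a point): centre of a white ceramic grinding ball, 18 mm diameter, 18 g; the five lie in a row in the chute
- amber: amber glass bottle with cap, 60 mm diameter, 115 mm tall; bystander; origin under its centre
- tub: white jar with blue cap, 66 mm diameter, 85 mm tall; bystander; origin under its centre
- beaker: clear plastic beaker, 56 mm diameter, 60 mm tall; bystander; origin under its centre
- mouse: round black computer mouse, 60 mm diameter, 32 mm tall; bystander; origin under its centre
- spatula: spatula 160 mm long lying on the bench; bystander; origin under its centre
Things that resemble listed ones, but are neither listed nor needed, are in the scene too. What is shaped like the part that bears funnel_tip but brown or purple is not meant. What is shaped like the part that bears chute_grip but orange is not meant.

How it is judged:
By the outcome, as a careful person would: the job done as asked, in the order asked, and still so for the second after the job is handed in, with the robot touching nothing.
It also fails if it takes over 67 s, if anything falls off the work surface, if the arm or the gripper's body presses on something with over 40 N, if the wrist force passes 120 N, or if a joint passes its speed limit or range.

## Working session

There is one attempt and no reset: what is moved stays moved. The work goes in short steps, Python scripts to look and compute and a tool call to move; the robot and the scene stay as the last step left them, time stands still between calls to the robot, and variables do not carry over. Pictures are saved under pics/ and viewed, at most 10 in all, crops included, and the job is handed in when it is done.

Besides the shell and the picture viewer there is one more tool, called after "Request:" as name(argument=value, ...) on one line, values as JSON. step_arm: Moves the arm, as the interface text tells. Its arguments: {"type":"object","properties":{"plan":{"type":"string"},"newtons":{"type":"number"}},"required":["plan"]}

```bash
mkdir -p pics; cat > h.py <<'E'
import numpy as np, cv2
from workcell import env, camera, get_calibration, recognise, outline_of, tip_of
def px(cam,p):
    c=get_calibration(cam); T=np.linalg.inv(c["world_from_camera"]); q=T[:3,:3]@np.array(p,float)+T[:3,3]
    u=c["camera_matrix"]@np.array([q[0],-q[1],-q[2]]); return (u[:2]/u[2]).round().astype(int)
def plane(cam,uv,z):
    c=get_calibration(cam); W=np.array(c["world_from_camera"]); d=np.linalg.inv(c["camera_matrix"])@np.array([uv[0],uv[1],1.])
    d=W[:3,:3]@np.array([d[0],-d[1],-d[2]]); o=W[:3,3]; return o+d*(z-o[2])/d[2]
E
python3 - <<'E'
from h import *
s=env.get_state(); print(s, env.tips_ahead)
for n in("side","top"):
    im=camera(n); cv2.imwrite(f"pics/{n}0.png",im); print(n,get_calibration(n))
for n in ["jar_mouth","tare_top","funnel_tip","funnel_grip","stand","chute_grip","chute_nose","cradle","ball0_center"]:
    for c in("side","top"):
        print(n,c,[(np.round(r["at"]).astype(int).tolist(),round(r["confidence"],2),px(c,r["at"]).tolist()) for r in tip_of(c,n)])
E
```

```text
{'t': 0.0, 'joints': array([ 6.24172091e+01,  1.72159509e+01,  8.71814414e+01, -6.56264290e-04,
        7.56692488e+01, -3.81563799e+00]), 'joint_vel': array([ 0.10094304,  0.09284341,  0.07448128,  0.10704562,  0.00830248,
       -0.0493599 ]), 'joint_torque': array([-1.32659487e-03, -5.43518972e+01, -3.61767054e+01, -1.50495598e-04,
        4.20849639e-03, -9.30387228e-05]), 'ee_pos': array([221.64611525, 503.32311976, 404.10968071]), 'tool_rot': array([[-9.15191994e-01,  4.03017785e-01, -5.28716360e-04],
       [ 4.03018126e-01,  9.15191410e-01, -1.03604866e-03],
       [ 6.63306357e-05, -1.16126572e-03, -9.99999324e-01]]), 'force': array([ 0.05810399, -0.63972012,  0.76455284]), 'wrist_torque': array([ 0.06115274,  0.00191524, -0.00346826]), 'grasp_force': 0.0, 'finger_gap': 1.0022811435402132} 173.4
side {'camera_matrix': array([[483.67775138,   0.        , 274.47156912],
       [  0.        , 483.67775138, 215.92138678],
       [  0.        ,   0.        ,   1.        ]]), 'world_from_camera': array([[-9.95755820e-01,  6.83679236e-02, -6.16131004e-02,
         4.05104612e+02],

[... 1605 characters left out ...]
2], 0.51, [281, 308])]
stand top [([527, -320, 1], 0.74, [383, 222])]
chute_grip side [([474, 344, 106], 0.97, [274, 298]), ([254, 401, 18], 0.95, [350, 339]), ([348, -207, 0], 0.5, [321, 203])]
chute_grip top [([258, 401, 21], 0.73, [142, 286]), ([473, 341, 106], 0.7, [165, 213])]
chute_nose side [([341, 318, 21], 0.55, [320, 312]), ([661, 413, 0], 0.39, [207, 335])]
chute_nose top [([442, 227, 79], 0.88, [204, 228]), ([338, 317, 18], 0.58, [174, 262])]
cradle side [([459, 301, 1], 0.63, [280, 309])]
cradle top [([456, 298, -2], 0.78, [187, 226]), ([630, 19, 139], 0.75, [280, 168])]
ball0_center side [([474, 362, 40], 0.6, [273, 317])]
ball0_center top [([478, -393, 107], 0.58, [416, 234])]
```

```bash
python3 -c "
import cv2,numpy as np
a=cv2.imread('pics/side0.png');b=cv2.imread('pics/top0.png')
cv2.imwrite('pics/both.png',cv2.resize(np.vstack([a,b])[:, :],None,fx=.714,fy=.714))"
```

```text
(no output)
```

View pics/side0.png

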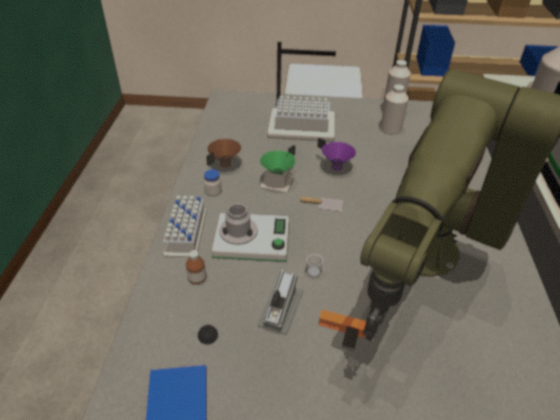

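View pics/top0.png

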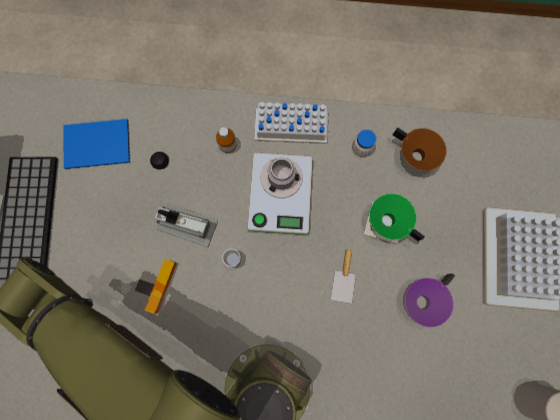

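The three funnel shapes in the top view are brown (422,150), green in the white stand (392,217) and purple (428,302). The green one is meant. The two chutes are the silver one on the grey cradle (185,222) and the orange one on the bench (160,287). The silver one is meant. I'll refine the poses and check them in a crop.

```bash
cat > m.py <<'E'
from h import *
names={"jar_mouth":(630,18),"tare_top":(488,71),"funnel_tip":(525,-320),"funnel_grip":(480,-392),"stand":(525,-321),"chute_grip":(474,343),"chute_nose":(442,227),"cradle":(457,300)}
def measure(ns,k):
    R={n:[] for n in ns}
    for _ in range(k):
        for c in("side","top"):
            camera(c)
            for n in ns:
                for r in tip_of(c,n):
                    if np.hypot(*(np.array(r["at"])[:2]-names[n]))<25: R[n].append(r["at"])
    return {n:(np.mean(v,0),np.std(v,0),len(v)) for n,v in R.items() if v}
E
python3 - <<'E'
from m import *
M=measure(names,2)
for n,(a,s,k) in M.items(): print(n,a.round(1),s.round(1),k)
im=camera("top")
im2=camera("side")
def crop(im,cam,ns,u,v):
    s=4; c=cv2.resize(im[v-50:v+50,u-50:u+50],None,fx=s,fy=s,interpolation=cv2.INTER_CUBIC)
    for n in ns:
        p=(px(cam,M[n][0])-[u-50,v-50])*s+2; cv2.drawMarker(c,tuple(int(x) for x in p),(0,0,255),0,12,1)
    return c
f=["funnel_tip","funnel_grip"];g=[n for n in("chute_grip","chute_nose","cradle") if n in M]
o=np.vstack([np.hstack([crop(im,"top",f,392,217),crop(im,"top",g,185,222)]),np.hstack([crop(im2,"side",f,280,165),crop(im2,"side",g,280,298)])])
cv2.imwrite("pics/c.png",cv2.resize(o,(600,600)))
E
```

```text
jar_mouth [630.8  16.2 137.4] [0.8 1.7 2.1] 3
tare_top [489.9  70.3  62.9] [2.1 2.  1.2] 3
funnel_tip [ 527.6 -320.3   20.6] [0.4 1.2 2.4] 4
funnel_grip [ 478.4 -394.2  108.7] [1.5 1.1 2.3] 4
stand [ 525.8 -320.1    0.8] [1.4 1.4 1.3] 4
chute_grip [473.9 341.6 105.3] [1.1 1.7 0.9] 3
chute_nose [441.9 227.1  81.4] [0.7 2.1 1.9] 4
cradle [ 4.584e+02  2.997e+02 -1.000e-01] [1.7 1.7 2.2] 4
```

View pics/c.png

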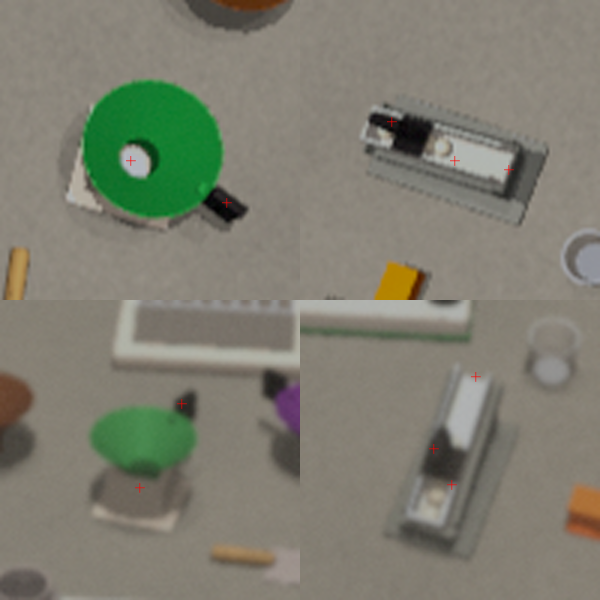

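The crop confirms both: green funnel in the white stand, fin at (225,203) pointing lower right, and silver chute on the grey cradle with its black grip and balls. I'll approach the funnel grip first.

```bash
cat > go.py <<'E'
from h import *
from scipy.spatial.transform import Rotation as Ro
def Rdown(th):  # tool y at world angle th (deg), pointing down
    t=np.radians(th); y=np.array([np.cos(t),np.sin(t),0]); z=np.array([0,0,-1.]); return np.column_stack([np.cross(y,z),y,z])
def delta(pos,R=None):
    s=env.get_state(); C=s["tool_rot"]; 
    print("at",s["ee_pos"].round(1),"t",round(s["t"],2),"F",s["force"].round(1),"shift mm (tool now)",(C.T@(np.array(pos)-s["ee_pos"])).round(1))
    if R is not None: print("rotvec",Ro.from_matrix(C.T@R).as_rotvec().round(4),"shift in target axes",(R.T@(np.array(pos)-s["ee_pos"])).round(1))
E
python3 -c "
from go import *
delta([479,-393.5,400],Rdown(-33))"
```

```text
at [221.7 503.4 404.7] t 2.9 F [ 0.5 -0.2  0.4] shift mm (tool now) [-597.  -717.1    4.7]
rotvec [-0.     0.     1.732] shift in target axes [-612.   704.3    4.7]
```

```bash
cat >> go.py <<'E'
def table(pos,R,n,g):  # straight line with even turning in n rows, from the pose as measured
    s=env.get_state(); C=s["tool_rot"]; d=(np.array(pos)-s["ee_pos"])/n; w=Ro.from_matrix(C.T@R).as_rotvec()/n
    rows=[" ".join(f"{v:.4g}" for v in [*(( C@Ro.from_rotvec(w*k).as_matrix()).T@d/1000).round(4),*w.round(4),g]) for k in range(n)]
    for i in range(0,n,10): print("; ".join(rows[i:i+10]))
E
python3 -c "
from go import *
table([479,-393.5,400],Rdown(-33),24,0.0854)"
```

```text
-0.0249 -0.0299 0.0002 -0 0 0.0722 0.0854; -0.027 -0.028 0.0002 -0 0 0.0722 0.0854; -0.0289 -0.026 0.0002 -0 0 0.0722 0.0854; -0.0307 -0.0238 0.0002 -0 0 0.0722 0.0854; -0.0323 -0.0216 0.0002 -0 0 0.0722 0.0854; -0.0338 -0.0192 0.0002 -0 0 0.0722 0.0854; -0.0351 -0.0167 0.0002 -0 0 0.0722 0.0854; -0.0362 -0.0141 0.0002 -0 0 0.0722 0.0854; -0.0371 -0.0115 0.0002 -0 0 0.0722 0.0854; -0.0379 -0.0088 0.0002 -0 0 0.0722 0.0854
-0.0384 -0.006 0.0002 -0 0 0.0722 0.0854; -0.0387 -0.0032 0.0002 -0 0 0.0722 0.0854; -0.0389 -0.0004 0.0002 -0 0 0.0722 0.0854; -0.0388 0.0024 0.0002 -0 0 0.0722 0.0854; -0.0385 0.0052 0.0002 -0 0 0.0722 0.0854; -0.0381 0.0079 0.0002 -0 0 0.0722 0.0854; -0.0374 0.0107 0.0002 -0 0 0.0722 0.0854; -0.0365 0.0133 0.0002 -0 0 0.0722 0.0854; -0.0355 0.0159 0.0002 -0 0 0.0722 0.0854; -0.0342 0.0185 0.0002 -0 0 0.0722 0.0854
-0.0328 0.0209 0.0002 -0 0 0.0722 0.0854; -0.0312 0.0232 0.0002 -0 0 0.0722 0.0854; -0.0295 0.0254 0.0002 -0 0 0.0722 0.0854; -0.0275 0.0274 0.0002 -0 0 0.0722 0.0854
```

Request:
step_arm(plan="-0.025 -0.030 0 0 0 0.072 0.085; -0.027 -0.028 0 0 0 0.072 0.085; -0.029 -0.026 0 0 0 0.072 0.085; -0.031 -0.024 0 0 0 0.072 0.085; -0.032 -0.022 0 0 0 0.072 0.085; -0.034 -0.019 0 0 0 0.072 0.085; -0.035 -0.017 0 0 0 0.072 0.085; -0.036 -0.014 0 0 0 0.072 0.085; -0.037 -0.012 0 0 0 0.072 0.085; -0.038 -0.009 0 0 0 0.072 0.085")

```text
t: 3.73
ee_pos: [327.9, 127.1, 405.0]
tool_rot: [[-0.419, 0.908, 0.001], [0.908, 0.419, 0.0], [-0.0, 0.001, -1.0]]
force: [1.3, 1.0, -0.8]
finger_gap: 0.995
grasp_force: 0.0
```

Request:
step_arm(plan="-0.038 -0.006 0 0 0 0.072 0.085; -0.039 -0.003 0 0 0 0.072 0.085; -0.039 0 0 0 0 0.072 0.085; -0.039 0.002 0 0 0 0.072 0.085; -0.038 0.005 0 0 0 0.072 0.085; -0.038 0.008 0 0 0 0.072 0.085; -0.037 0.011 0 0 0 0.072 0.085; -0.037 0.013 0 0 0 0.072 0.085; -0.036 0.016 0 0 0 0.072 0.085; -0.034 0.018 0 0 0 0.072 0.085")

```text
t: 4.57
ee_pos: [435.8, -246.6, 404.7]
tool_rot: [[0.284, 0.959, 0.0], [0.959, -0.284, -0.0], [-0.0, 0.0, -1.0]]
force: [0.6, 0.6, 0.3]
finger_gap: 0.997
grasp_force: 0.0
```

Request:
step_arm(plan="-0.033 0.021 0 0 0 0.072 0.085; -0.031 0.023 0 0 0 0.072 0.085; -0.030 0.025 0 0 0 0.072 0.085; -0.028 0.027 0 0 0 0.072 0.085; 0 0 0 0 0 0 0.05; 0 0 0 0 0 0 0.05")

```text
t: 5.07
ee_pos: [477.9, -395.8, 403.3]
tool_rot: [[0.543, 0.84, -0.001], [0.84, -0.543, 0.001], [0.0, -0.002, -1.0]]
force: [0.2, 0.4, 0.2]
finger_gap: 0.741
grasp_force: 0.0
```

```bash
python3 -c "
from go import *
delta([479,-393.5,261],Rdown(-33))"
```

```text
at [ 477.9 -395.8  403.3] t 5.07 F [0.2 0.4 0.2] shift mm (tool now) [ 2.400e+00 -1.000e-01  1.423e+02]
rotvec [-0.0018 -0.0003  0.0021] shift in target axes [  2.5  -0.4 142.3]
```

Request:
step_arm(plan="0 0 0.03 0 0 0 0.05; 0 0 0.035 0 0 0 0.05; 0 0 0.035 0 0 0 0.05; 0.001 0 0.025 0 0 0 0.05; 0 0 0.012 0 0 0 0.05; 0 0 0.004 0 0 0 0.05; 0 0 0 0 0 0 0.05")

```text
t: 5.65
ee_pos: [478.7, -393.1, 264.2]
tool_rot: [[0.541, 0.841, 0.0], [0.841, -0.541, -0.0], [-0.0, 0.0, -1.0]]
force: [0.2, 0.8, 0.7]
finger_gap: 0.583
grasp_force: 0.0
```

Request:
step_arm(plan="0 0 0 0 0 0 0.02; 0 0 0 0 0 0 0.005; 0 0 0 0 0 0 0.0; 0 0 0 0 0 0 0.0; 0 0 0 0 0 0 0.0; 0 0 0 0 0 0 0", newtons=50)

```text
t: 6.15
ee_pos: [478.7, -393.6, 264.5]
tool_rot: [[0.541, 0.841, 0.001], [0.841, -0.541, -0.001], [-0.0, 0.002, -1.0]]
force: [0.9, -2.5, 4.3]
finger_gap: 0.132
grasp_force: 52.6
```

Request:
step_arm(plan="0 0 -0.015 0 0 0 0; 0 0 -0.03 0 0 0 0; 0 0 -0.035 0 0 0 0; 0 0 -0.035 0 0 0 0; 0 0 -0.03 0 0 0 0; 0 0 -0.015 0 0 0 0; 0 0 0 0 0 0 0")

```text
t: 6.73
ee_pos: [478.4, -393.3, 427.7]
tool_rot: [[0.541, 0.841, 0.004], [0.841, -0.541, -0.004], [-0.001, 0.006, -1.0]]
force: [-0.1, -0.0, 0.1]
finger_gap: 0.135
grasp_force: 51.9
```

Request:
step_arm(plan="0.02 -0.006 0 0 0 0 0; 0.035 -0.01 0 0 0 0 0; 0.037 -0.01 0 0 0 0 0; 0.037 -0.01 0 0 0 0 0; 0.037 -0.01 0 0 0 0 0; 0.037 -0.01 0 0 0 0 0; 0.037 -0.01 0 0 0 0 0; 0.037 -0.01 0 0 0 0 0; 0.035 -0.01 0 0 0 0 0; 0.02 -0.006 0 0 0 0 0")

```text
t: 7.57
ee_pos: [581.4, -61.1, 422.1]
tool_rot: [[0.54, 0.842, -0.002], [0.842, -0.54, 0.001], [-0.001, -0.002, -1.0]]
force: [-0.2, 0.4, -0.8]
finger_gap: 0.131
grasp_force: 51.8
```

Request:
step_arm(plan="0.008 -0.002 0 0 0 0 0; 0 0 0 0 0 0 0; 0 0 0 0 0 0 0")

```text
t: 7.82
ee_pos: [583.5, -57.2, 422.8]
tool_rot: [[0.541, 0.841, -0.001], [0.841, -0.541, -0.0], [-0.001, -0.001, -1.0]]
force: [-0.1, -0.4, -0.2]
finger_gap: 0.127
grasp_force: 51.8
```

```bash
python3 - <<'E'
from go import *
delta([583,-56.5,344.5],Rdown(-33))
R=[]
for c in("side","top"):
    im=camera(c); cv2.imwrite(f"pics/{c}1.png",im)
    for n in("funnel_tip","jar_mouth","funnel_grip","tare_top"):
        print(c,n,[np.round(r["at"]).tolist() for r in tip_of(c,n)])
a=cv2.imread("pics/side1.png")[130:290,160:360];b=cv2.imread("pics/top1.png")[90:250,200:400]
cv2.imwrite("pics/j1.png",cv2.resize(np.hstack([a,b]),None,fx=2,fy=2))
E
```

```text
at [583.5 -57.2 422.8] t 7.82 F [-0.1 -0.4 -0.2] shift mm (tool now) [ 0.4 -0.7 78.3]
rotvec [-0.0011  0.0009  0.0042] shift in target axes [ 0.3 -0.8 78.3]
side funnel_tip [[288.0, -440.0, 1.0], [632.0, 17.0, 177.0], [753.0, -416.0, 2.0]]
side jar_mouth [[628.0, 14.0, 138.0]]
side funnel_grip [[582.0, -58.0, 264.0], [355.0, -491.0, 79.0], [795.0, -339.0, 81.0]]
side tare_top [[488.0, 68.0, 61.0]]
top funnel_tip [[631.0, 17.0, 179.0], [366.0, 144.0, -1.0], [289.0, -441.0, -2.0], [751.0, -415.0, 1.0]]
top jar_mouth [[631.0, 20.0, 139.0]]
top funnel_grip [[794.0, -338.0, 84.0], [358.0, -495.0, 84.0]]
top tare_top [[487.0, 71.0, 62.0]]
```

View pics/j1.png

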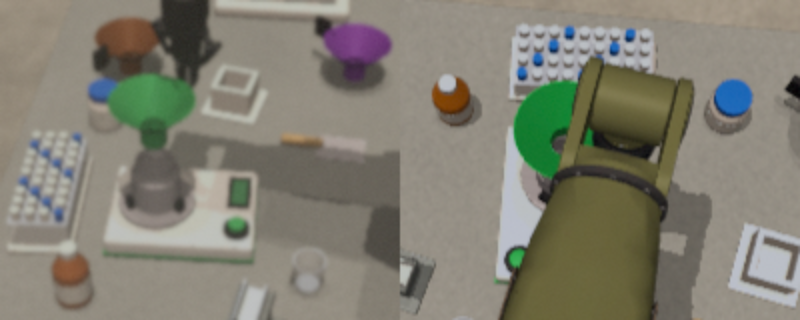

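The funnel is held upright with its spout at side crop (153,132), above the jar mouth at (155,160), centred within 2 mm. Lowering it now.

Request:
step_arm(plan="0 0 0.015 0 0 0 0; 0 0 0.02 0 0 0 0; 0 0 0.015 0 0 0 0; 0 0 0.012 0 0 0 0; 0 0 0.008 0 0 0 0; 0 0 0.004 0 0 0 0; 0 0 0.001 0 0 0 0; 0 0 0 0 0 0 0")

```text
t: 8.98
ee_pos: [583.7, -56.7, 349.1]
tool_rot: [[0.541, 0.841, 0.001], [0.841, -0.541, -0.0], [0.0, 0.001, -1.0]]
force: [0.4, -0.4, -0.7]
finger_gap: 0.134
grasp_force: 51.8
```

Request:
step_arm(plan="0 0 0.002 0 0 0 0; 0 0 0.001 0 0 0 0; 0 0 0 0 0 0 0")

```text
t: 9.23
ee_pos: [583.6, -56.6, 346.0]
tool_rot: [[0.541, 0.841, 0.001], [0.841, -0.541, -0.0], [0.0, 0.001, -1.0]]
force: [0.7, 0.4, -0.2]
finger_gap: 0.135
grasp_force: 51.9
```

Request:
step_arm(plan="0 0 0.001 0 0 0 0; 0 0 0.001 0 0 0 0; 0 0 0 0 0 0 0")

```text
t: 9.48
ee_pos: [583.6, -56.7, 344.6]
tool_rot: [[0.541, 0.841, 0.002], [0.841, -0.541, -0.0], [0.001, 0.001, -1.0]]
force: [-2.2, -0.7, 7.1]
finger_gap: 0.129
grasp_force: 53.0
```

Request:
step_arm(plan="0 0 0 0 0 0 0.025; 0 0 0 0 0 0 0.04; 0 0 0 0 0 0 0.045; 0 0 0 0 0 0 0.05; 0 0 -0.02 0 0 0 0.05; 0 0 -0.035 0 0 0 0.05; 0 0 -0.035 0 0 0 0.03; 0 0 -0.01 0 0 0 0")

```text
t: 10.15
ee_pos: [583.4, -56.6, 449.2]
tool_rot: [[0.541, 0.841, 0.007], [0.841, -0.541, -0.001], [0.003, 0.006, -1.0]]
force: [0.3, -0.2, 1.0]
finger_gap: 0.316
grasp_force: 0.0
```

```bash
python3 - <<'E'
from go import *
delta([488.5,70.5,300])
for c in("side","top"):
    im=camera(c)
    for n in("funnel_tip","funnel_grip","tare_top"):
        print(c,n,[np.round(r["at"]).tolist() for r in tip_of(c,n)][:3])
E
```

```text
at [583.4 -56.6 449.2] t 10.15 F [ 0.3 -0.2  1. ] shift mm (tool now) [  55.1 -149.5  148.4]
side funnel_tip [[283.0, -441.0, 1.0], [750.0, -415.0, 1.0]]
side funnel_grip [[796.0, -338.0, 84.0], [358.0, -493.0, 83.0], [583.0, -58.0, 186.0]]
side tare_top [[629.0, 15.0, 139.0], [488.0, 69.0, 65.0]]
top funnel_tip [[749.0, -415.0, 1.0], [631.0, 18.0, 99.0], [287.0, -442.0, -2.0]]
top funnel_grip [[358.0, -495.0, 82.0]]
top tare_top [[487.0, 73.0, 60.0]]
```

Request:
step_arm(plan="0.008 -0.02 0 0 0 0 0; 0.014 -0.038 0 0 0 0 0; 0.014 -0.038 0 0 0 0 0; 0.013 -0.036 0.02 0 0 0 0; 0.006 -0.017 0.03 0 0 0 0; 0 0 0.04 0 0 0 0; 0 0 0.04 0 0 0 0; 0 0 0.018 0 0 0 0; 0 0 0 0 0 0 0")

```text
t: 11.3
ee_pos: [487.8, 69.2, 292.0]
tool_rot: [[0.541, 0.841, -0.008], [0.841, -0.541, -0.001], [-0.005, -0.006, -1.0]]
force: [-0.3, -0.7, -0.5]
finger_gap: -0.001
grasp_force: 0.0
```

```bash
python3 -c "
from go import *
delta([488.5,70.5,300],Rdown(-33))"
```

```text
at [487.8  69.2 292. ] t 11.3 F [-0.3 -0.7 -0.5] shift mm (tool now) [ 1.4 -0.2 -8. ]
rotvec [-0.0063  0.0047  0.0042] shift in target axes [ 1.4 -0.1 -8. ]
```

Request:
step_arm(plan="0.001 0 0.025 0 0 0 0; 0 0 0.02 0 0 0 0; 0 0 0.008 0 0 0 0; 0 0 0 0 0 0 0")

```text
t: 11.63
ee_pos: [489.4, 70.0, 242.8]
tool_rot: [[0.541, 0.841, -0.002], [0.841, -0.541, -0.0], [-0.001, -0.002, -1.0]]
force: [0.4, 0.3, 0.0]
finger_gap: -0.002
grasp_force: 0.0
```

Request:
step_arm(plan="0 0 0.003 0 0 0 0; 0 0 0.002 0 0 0 0; 0 0 0 0 0 0 0")

```text
t: 11.88
ee_pos: [489.6, 70.0, 239.2]
tool_rot: [[0.541, 0.841, 0.001], [0.841, -0.541, 0.0], [0.001, 0.001, -1.0]]
force: [0.3, 0.4, 0.9]
finger_gap: -0.001
grasp_force: 0.0
```

Request:
step_arm(plan="0 0 0.002 0 0 0 0; 0 0 0.001 0 0 0 0; 0 0 0 0 0 0 0; 0 0 0 0 0 0 0")

```text
t: 12.22
ee_pos: [489.4, 70.0, 235.5]
tool_rot: [[0.541, 0.841, 0.0], [0.841, -0.541, 0.0], [0.0, 0.0, -1.0]]
force: [-0.2, -0.2, 0.3]
finger_gap: 0.004
grasp_force: 0.0
```

Request:
step_arm(plan="0 0 0.002 0 0 0 0; 0 0 0.001 0 0 0 0; 0 0 0 0 0 0 0; 0 0 0 0 0 0 0")

```text
t: 12.55
ee_pos: [489.5, 70.0, 232.5]
tool_rot: [[0.541, 0.841, 0.0], [0.841, -0.541, 0.0], [0.0, 0.0, -1.0]]
force: [0.9, 0.4, 3.1]
finger_gap: -0.007
grasp_force: 1.2
```

Request:
step_arm(plan="0 0 0.002 0 0 0 0; 0 0 0.001 0 0 0 0; 0 0 0 0 0 0 0; 0 0 0 0 0 0 0")

```text
t: 12.88
ee_pos: [489.5, 70.1, 229.5]
tool_rot: [[0.541, 0.841, 0.0], [0.841, -0.541, 0.0], [0.0, 0.0, -1.0]]
force: [-0.0, 1.0, 3.4]
finger_gap: -0.001
grasp_force: 2.0
```

Request:
step_arm(plan="0 0 0.001 0 0 0 0; 0 0 0 0 0 0 0; 0 0 0 0 0 0 0")

```text
t: 13.13
ee_pos: [489.5, 70.0, 229.2]
tool_rot: [[0.541, 0.841, 0.001], [0.841, -0.541, 0.0], [0.0, 0.001, -1.0]]
force: [-4.3, -0.9, 15.7]
finger_gap: -0.0
grasp_force: 8.0
```

Request:
step_arm(plan="0 0 0.001 0 0 0 0; 0 0 0 0 0 0 0; 0 0 0 0 0 0 0")

```text
t: 13.38
ee_pos: [489.6, 70.0, 229.0]
tool_rot: [[0.541, 0.841, 0.001], [0.841, -0.541, -0.0], [0.001, 0.001, -1.0]]
force: [-9.3, -1.0, 26.9]
finger_gap: 0.001
grasp_force: 13.8
```

Request:
step_arm(plan="0 0 -0.005 0 0 0 0; 0 0 -0.02 0 0 0 0; 0 0 -0.04 0 0 0 0; 0 0 -0.04 0 0 0 0; 0 0 -0.04 0 0 0 0; 0 0 -0.02 0 0 0 0.02; 0 0 0 0 0 0 0.05")

```text
t: 13.97
ee_pos: [489.5, 70.1, 396.9]
tool_rot: [[0.541, 0.841, 0.007], [0.841, -0.541, 0.0], [0.004, 0.006, -1.0]]
force: [0.2, -0.1, -0.3]
finger_gap: 0.27
grasp_force: 0.0
```

```bash
cat >> go.py <<'E'
def Rch(yaw,pitch):  # tool orientation holding the chute at yaw (deg), nose-up pitch (rad)
    t=np.radians(yaw); h=np.array([np.cos(t),np.sin(t),0]); k=np.array([0,0,1.])
    cx=np.cos(pitch)*h+np.sin(pitch)*k; cz=-np.sin(pitch)*h+np.cos(pitch)*k
    return np.column_stack([-cx,np.cross(cz,cx),-cz])
E
python3 - <<'E'
from m import *
from go import *
M=measure(["chute_grip","chute_nose","cradle","tare_top"],2)
for n,(a,s,k) in M.items(): print(n,a.round(1),s.round(1),k)
# orientation of the chute from the top view outlines (grip part = whole chute) and cradle
camera("top")
for n in("chute_grip","cradle"):
    for r in outline_of("top",n):
        ys,xs=np.nonzero(r["region"]); 
        if len(xs)<30: continue
        P=np.array([plane("top",(x,y),60 if n=="chute_grip" else 30)[:2] for x,y in zip(xs,ys)])
        q=cv2.minAreaRect(P.astype(np.float32)); print(n,round(r["confidence"],2),np.round(q[0]),np.round(q[1]),round(q[2],1), P.mean(0).round())
R=Rch(-105.8,.35); g=np.array([473.6,341.7,106]); tgt=g-155*R[:,2]
print(tgt); delta(tgt-80*R[:,2],R); table(tgt-80*R[:,2],R,9,.05)
E
```

```text
chute_grip [471.7 342.3 105. ] [1.  1.4 1.4] 4
chute_nose [441.  227.8  83.2] [1.2 1.9 1.7] 4
cradle [4.588e+02 2.990e+02 3.000e-01] [2.  0.6 3.1] 4
tare_top [491.1  68.4  62.4] [0.  2.  0.2] 2
chute_grip 0.86 [465. 305.] [154.  41.] 79.2 [465. 307.]
chute_grip 0.62 [269. 358.] [ 90. 157.] 72.6 [261. 347.]
cradle 0.75 [457. 294.] [176.  89.] 76.0 [450. 284.]
[488.07146646 392.84107824 251.60277049]
at [489.4  70.  392.4] t 15.12 F [0.8 0.6 0.5] shift mm (tool now) [ 296.9 -183.8   65.7]
rotvec [-0.0518 -0.3475 -0.2932] shift in target axes [339.7 -89.2 -54.1]
0.033 -0.0204 0.0073 -0.0058 -0.0386 -0.0326 0.05; 0.0339 -0.0194 0.0059 -0.0058 -0.0386 -0.0326 0.05; 0.0347 -0.0183 0.0045 -0.0058 -0.0386 -0.0326 0.05; 0.0354 -0.0172 0.003 -0.0058 -0.0386 -0.0326 0.05; 0.0361 -0.016 0.0015 -0.0058 -0.0386 -0.0326 0.05; 0.0366 -0.0148 0 -0.0058 -0.0386 -0.0326 0.05; 0.037 -0.0136 -0.0015 -0.0058 -0.0386 -0.0326 0.05; 0.0374 -0.0124 -0.003 -0.0058 -0.0386 -0.0326 0.05; 0.0376 -0.0112 -0.0045 -0.0058 -0.0386 -0.0326 0.05
```

Request:
step_arm(plan="0.033 -0.020 0.007 -0.006 -0.039 -0.033 0.05; 0.034 -0.019 0.006 -0.006 -0.039 -0.033 0.05; 0.035 -0.018 0.004 -0.006 -0.039 -0.033 0.05; 0.035 -0.017 0.003 -0.006 -0.039 -0.033 0.05; 0.036 -0.016 0.001 -0.006 -0.039 -0.033 0.05; 0.037 -0.015 0 -0.006 -0.039 -0.033 0.05; 0.037 -0.014 -0.002 -0.006 -0.039 -0.033 0.05; 0.037 -0.012 -0.003 -0.006 -0.039 -0.033 0.05; 0.038 -0.011 -0.004 -0.006 -0.037 -0.033 0.05; 0 0 0 0 0 0 0.05")

```text
t: 15.95
ee_pos: [494.8, 424.2, 323.8]
tool_rot: [[0.245, 0.965, -0.093], [0.905, -0.262, -0.336], [-0.349, -0.002, -0.937]]
force: [-0.6, -1.0, -0.4]
finger_gap: 0.587
grasp_force: 0.0
```

Request:
step_arm(plan="0 0 0 0 0 0 0.05")

```text
t: 16.03
ee_pos: [495.7, 420.4, 325.5]
tool_rot: [[0.249, 0.964, -0.092], [0.904, -0.266, -0.334], [-0.346, -0.0, -0.938]]
force: [-0.3, -0.5, 0.2]
finger_gap: 0.588
grasp_force: 0.0
```

```bash
python3 - <<'E'
from go import *
R=Rch(-105.3,.35); g=np.array([472.8,342,106]); tgt=g-155*R[:,2]
delta(tgt,R)
E
```

```text
at [495.7 420.4 325.5] t 16.03 F [-0.3 -0.5  0.2] shift mm (tool now) [-1.2 -1.3 79.2]
rotvec [-0.0011  0.0036 -0.0019] shift in target axes [-1.5 -1.4 79.2]
```

Request:
step_arm(plan="-0.001 -0.001 0.03 0 0.003 -0.002 0.05; 0 0 0.03 0 0 0 0.05; 0 0 0.012 0 0 0 0.05; 0 0 0.005 0 0 0 0.05; 0 0 0 0 0 0 0.05; 0 0 0 0 0 0 0.05")

```text
t: 16.53
ee_pos: [488.5, 392.8, 257.0]
tool_rot: [[0.252, 0.964, -0.089], [0.906, -0.267, -0.328], [-0.34, 0.002, -0.94]]
force: [0.4, -0.1, 0.4]
finger_gap: 0.588
grasp_force: 0.0
```

Request:
step_arm(plan="0 0 0 0 0 0 0.03; 0 0 0 0 0 0 0.02; 0 0 0 0 0 0 0.01; 0 0 0 0 0 0 0.005; 0 0 0 0 0 0 0.0; 0 0 0 0 0 0 0.0; 0 0 0 0 0 0 0", newtons=60)

```text
t: 17.12
ee_pos: [488.0, 393.0, 255.9]
tool_rot: [[0.251, 0.964, -0.09], [0.906, -0.266, -0.329], [-0.341, 0.001, -0.94]]
force: [-1.5, 2.3, 6.3]
finger_gap: 0.128
grasp_force: 60.6
```

```bash
python3 - <<'E'
from go import *
s=env.get_state(); np.savez("grip.npz",p=s["ee_pos"],R=s["tool_rot"])
R=Rch(-105.3,.35); g=np.array([472.8,342,106]); tgt=g-155*R[:,2]
delta(tgt,R)
E
```

```text
at [488.  393.  255.9] t 17.12 F [-1.5  2.3  6.3] shift mm (tool now) [ 1.4 -1.3  4.1]
rotvec [-0.0001 -0.002  -0.0027] shift in target axes [ 1.4 -1.2  4.1]
```

```bash
cat >> go.py <<'E'
NT=np.array([-100,-1.2,221.])  # chute nose in the tool frame
def nose_pose(nose,yaw,pitch):
    R=Rch(yaw,pitch); return np.array(nose)-R@NT, R
def axis_nose(z,yaw,back=28):
    t=np.radians(yaw); return [630.8-back*np.cos(t),17-back*np.sin(t),z]
E
python3 - <<'E'
from go import *
s=env.get_state(); C=s["tool_rot"]; print("up 165:",(C.T@[0,0,165]).round(1), "nose",(s["ee_pos"]+C@NT).round(1))
p,R=nose_pose(axis_nose(247,-75),-75,.12); print(p,(p-s["ee_pos"]).round())
# table from the lifted pose
st=dict(s); st["ee_pos"]=s["ee_pos"]+[0,0,165]
import go; go.env=type("E",(),{"get_state":staticmethod(lambda:st)})
table(p,R,14,0)
E
```

```text
up 165: [-5.630e+01  1.000e-01 -1.551e+02] nose [441.9 230.   82.2]
[592.1689798  165.8093741  454.43948779] [ 104. -227.  199.]
-0.0137 0.0115 0.0024 -0.0088 0.0159 -0.037 0; -0.0141 0.011 0.0023 -0.0088 0.0159 -0.037 0; -0.0145 0.0104 0.0022 -0.0088 0.0159 -0.037 0; -0.0149 0.0098 0.002 -0.0088 0.0159 -0.037 0; -0.0153 0.0093 0.0019 -0.0088 0.0159 -0.037 0; -0.0157 0.0087 0.0017 -0.0088 0.0159 -0.037 0; -0.016 0.0081 0.0015 -0.0088 0.0159 -0.037 0; -0.0163 0.0075 0.0013 -0.0088 0.0159 -0.037 0; -0.0166 0.0068 0.0011 -0.0088 0.0159 -0.037 0; -0.0169 0.0062 0.0009 -0.0088 0.0159 -0.037 0
-0.0171 0.0056 0.0007 -0.0088 0.0159 -0.037 0; -0.0173 0.0049 0.0005 -0.0088 0.0159 -0.037 0; -0.0175 0.0043 0.0002 -0.0088 0.0159 -0.037 0; -0.0176 0.0036 -0 -0.0088 0.0159 -0.037 0
```

Request:
step_arm(plan="-0.002 0 -0.005 0 0 0 0; -0.005 0 -0.015 0 0 0 0; -0.008 0 -0.022 0 0 0 0; -0.009 0 -0.025 0 0 0 0; -0.010 0 -0.026 0 0 0 0; -0.009 0 -0.025 0 0 0 0; -0.008 0 -0.020 0 0 0 0; -0.005 0 -0.012 0 0 0 0; 0 0 -0.005 0 0 0 0; 0 0 0 0 0 0 0")

```text
t: 17.95
ee_pos: [488.1, 393.2, 420.4]
tool_rot: [[0.251, 0.964, -0.09], [0.906, -0.267, -0.329], [-0.341, 0.001, -0.94]]
force: [-0.7, -0.6, -2.5]
finger_gap: 0.13
grasp_force: 59.6
```

Request:
step_arm(plan="-0.014 0.012 0.002 -0.009 0.016 -0.037 0; -0.014 0.011 0.002 -0.009 0.016 -0.037 0; -0.015 0.010 0.002 -0.009 0.016 -0.037 0; -0.015 0.010 0.002 -0.009 0.016 -0.037 0; -0.015 0.009 0.002 -0.009 0.016 -0.037 0; -0.016 0.009 0.002 -0.009 0.016 -0.037 0; -0.016 0.008 0.002 -0.009 0.016 -0.037 0; -0.016 0.008 0.001 -0.009 0.016 -0.037 0; -0.017 0.007 0.001 -0.009 0.016 -0.037 0; -0.017 0.006 0.001 -0.009 0.016 -0.037 0")

```text
t: 18.78
ee_pos: [563.6, 229.3, 442.6]
tool_rot: [[-0.113, 0.994, 0.007], [0.976, 0.112, -0.184], [-0.184, -0.014, -0.983]]
force: [-0.1, -0.1, -2.3]
finger_gap: 0.131
grasp_force: 59.6
```

Request:
step_arm(plan="-0.017 0.006 0.001 -0.009 0.016 -0.037 0; -0.017 0.005 0 -0.009 0.016 -0.037 0; -0.017 0.004 0 -0.009 0.016 -0.037 0; -0.014 0.003 0 -0.009 0.016 -0.037 0; 0 0 0 0 0 0 0; 0 0 0 0 0 0 0")

```text
t: 19.28
ee_pos: [591.8, 169.1, 452.2]
tool_rot: [[-0.255, 0.966, 0.031], [0.959, 0.257, -0.116], [-0.12, -0.0, -0.993]]
force: [0.1, 1.2, -1.7]
finger_gap: 0.13
grasp_force: 59.6
```

```bash
python3 - <<'E'
from go import *
p,R=nose_pose(axis_nose(247,-75),-75,.12); delta(p,R)
names={}
for c in("side","top"):
    im=camera(c); cv2.imwrite(f"pics/{c}2.png",im)
    for n in("chute_nose","chute_grip","funnel_tip","ball0_center"): print(c,n,[np.round(r["at"]).tolist() for r in tip_of(c,n)][:4])
s=env.get_state(); print("nose model",(s["ee_pos"]+s["tool_rot"]@NT).round())
a=cv2.imread("pics/side2.png")[120:280,160:360];b=cv2.imread("pics/top2.png")[90:250,180:380]
cv2.imwrite("pics/j2.png",cv2.resize(np.hstack([a,b]),None,fx=2,fy=2,interpolation=cv2.INTER_CUBIC))
E
```

```text
at [591.8 169.1 452.2] t 19.28 F [ 0.1  1.2 -1.7] shift mm (tool now) [-3.6 -0.5 -1.8]
rotvec [-0.0004  0.0002 -0.0016] shift in target axes [-3.6 -0.5 -1.8]
side chute_nose [[340.0, 319.0, 16.0], [621.0, 43.0, 246.0]]
side chute_grip [[252.0, 402.0, 16.0], [600.0, 154.0, 293.0], [525.0, -323.0, 1.0]]
side funnel_tip [[287.0, -440.0, 1.0], [632.0, 18.0, 100.0], [752.0, -416.0, 0.0]]
side ball0_center [[598.0, 154.0, 294.0], [631.0, 12.0, 141.0]]
top chute_nose [[622.0, 46.0, 244.0]]
top chute_grip [[258.0, 401.0, 18.0], [598.0, 152.0, 294.0]]
top funnel_tip [[752.0, -415.0, 0.0], [290.0, -442.0, -4.0], [633.0, 18.0, 101.0]]
top ball0_center []
nose model [623.  48. 247.]
```

View pics/j2.png

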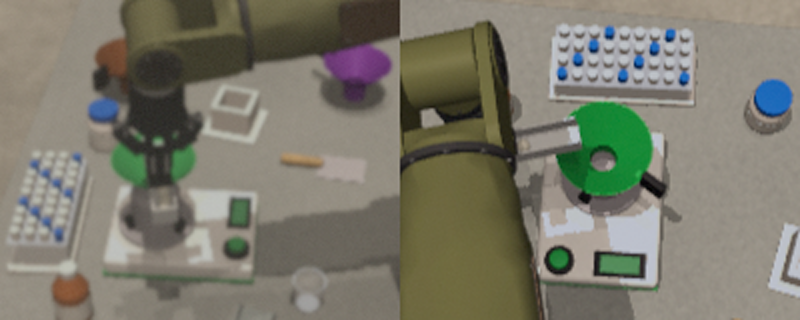

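Request:
step_arm(plan="0.001 0 0.005 0 0 0 0; 0.001 0 0.010 0 0 0 0; 0.002 0 0.013 0 0 0 0; 0.001 0 0.010 0 0 0 0; 0.001 0 0.006 0 0 0 0; 0 0 0.003 0 0 0 0; 0 0 0 0 0 0 0")

```text
t: 20.37
ee_pos: [591.5, 169.8, 405.8]
tool_rot: [[-0.257, 0.966, 0.032], [0.959, 0.259, -0.115], [-0.12, 0.001, -0.993]]
force: [-1.5, 0.2, -2.4]
finger_gap: 0.129
grasp_force: 59.6
```

Request:
step_arm(plan="-0.0066 0 -0.003 0 0.03 0 0; -0.0066 0 -0.003 0 0.03 0 0; -0.0066 0 -0.003 0 0.03 0 0; -0.0066 0 -0.003 0 0.03 0 0; -0.0066 0 -0.003 0 0.03 0 0; -0.0066 0 -0.002 0 0.03 0 0; -0.0066 0 -0.001 0 0.03 0 0; -0.0066 0 -0.001 0 0.03 0 0; -0.0066 0 -0.001 0 0.03 0 0; -0.0066 0 -0.002 0 0.03 0 0")

```text
t: 21.2
ee_pos: [608.5, 106.3, 428.2]
tool_rot: [[-0.256, 0.966, -0.043], [0.95, 0.259, 0.175], [0.18, 0.004, -0.984]]
force: [0.7, 0.7, -1.7]
finger_gap: 0.131
grasp_force: 59.6
```

```bash
python3 - <<'E'
from go import *
s=env.get_state(); C=s["tool_rot"];print("nose model",(s["ee_pos"]+C@NT).round(1),"pitch",np.arcsin(-C[2,0]).round(3),s["force"].round(1),s["joints"].round())
E
```

```text
nose model [623.3  49.6 192.8] pitch -0.181 [ 0.7  0.7 -1.7] [  5.  25.  73.  10.  83. -11.]
```

Request:
step_arm(plan="-0.007 0 -0.003 0 0.03 0 0; -0.007 0 -0.003 0 0.03 0 0; -0.007 0 -0.003 0 0.03 0 0; -0.007 0 -0.003 0 0.03 0 0; -0.007 0 -0.003 0 0.03 0 0; -0.007 0 -0.003 0 0.03 0 0; -0.007 0 -0.003 0 0.03 0 0; -0.007 0 -0.003 0 0.03 0 0; -0.007 0 -0.003 0 0.03 0 0; -0.007 0 -0.003 0 0.03 0 0")

```text
t: 22.03
ee_pos: [628.1, 33.1, 435.3]
tool_rot: [[-0.232, 0.966, -0.116], [0.856, 0.259, 0.447], [0.462, 0.004, -0.887]]
force: [-0.6, -0.4, -1.1]
finger_gap: 0.135
grasp_force: 59.7
```

Request:
step_arm(plan="0 0 0 0 0 0 0; 0 0 0 0 0 0 0; 0 0 0 0 0 0 0; 0 0 0 0 0 0 0; 0 0 0 0 0 0 0; 0 0 0 0 0 0 0")

```text
t: 22.53
ee_pos: [627.9, 33.9, 434.5]
tool_rot: [[-0.231, 0.966, -0.117], [0.856, 0.26, 0.446], [0.461, 0.003, -0.887]]
force: [-0.0, -0.3, -1.6]
finger_gap: 0.134
grasp_force: 59.8
```

```bash
python3 - <<'E'
from go import *
s=env.get_state(); C=s["tool_rot"];print("nose model",(s["ee_pos"]+C@NT).round(1),"pitch",np.arcsin(-C[2,0]).round(3),s["force"].round(1),s["joints"].round())
for c in("side","top"):
    im=camera(c); cv2.imwrite(f"pics/{c}3.png",im)
    for n in("ball0_center","funnel_tip"): print(c,n,[(np.round(r["at"]).tolist(),round(r["confidence"],2)) for r in tip_of(c,n)])
a=cv2.imread("pics/side3.png")[130:250,160:300];b=cv2.imread("pics/top3.png")[110:230,220:360]
cv2.imwrite("pics/j3.png",cv2.resize(np.hstack([a,b]),None,fx=2.8,fy=2.8,interpolation=cv2.INTER_CUBIC))
E
```

```text
nose model [623.9  46.6 192.3] pitch -0.48 [-0.  -0.3 -1.6] [ -3.  28.  70.  26.  91. -20.]
side ball0_center []
side funnel_tip [([752.0, -416.0, -0.0], 0.69), ([288.0, -440.0, 3.0], 0.63), ([634.0, 18.0, 99.0], 0.61)]
top ball0_center [([368.0, 147.0, 0.0], 0.6)]
top funnel_tip [([753.0, -416.0, -1.0], 0.94), ([290.0, -441.0, -4.0], 0.72)]
```

View pics/j3.png

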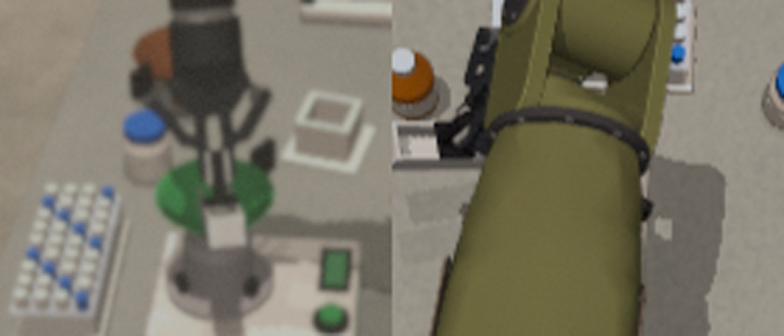

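Request:
step_arm(plan="-0.0066 0 -0.003 0 0.03 0 0; -0.0066 0 -0.003 0 0.03 0 0; -0.0066 0 -0.003 0 0.03 0 0; -0.0066 0 -0.003 0 0.03 0 0; -0.0066 0 -0.003 0 0.03 0 0; -0.0066 0 -0.003 0 0.03 0 0; 0 0 0 0 0 0 0; 0 0 0 0 0 0 0; 0 0 0 0 0 0 0; 0 0 0 0 0 0 0")

```text
t: 23.67
ee_pos: [639.1, -7.6, 429.0]
tool_rot: [[-0.207, 0.966, -0.157], [0.763, 0.26, 0.592], [0.613, 0.003, -0.79]]
force: [-0.2, -0.0, -0.4]
finger_gap: 0.131
grasp_force: 59.8
```

Request:
step_arm(plan="0 0 0 0 0 0 0; 0 0 0 0 0 0 0; 0 0 0 0 0 0 0; 0 0 0 0 0 0 0; 0 0 0 0 0 0 0; 0 0 0 0 0 0 0")

```text
t: 24.17
ee_pos: [639.2, -8.0, 428.8]
tool_rot: [[-0.206, 0.966, -0.157], [0.763, 0.259, 0.593], [0.613, 0.002, -0.79]]
force: [-0.0, -0.2, -0.4]
finger_gap: 0.134
grasp_force: 59.8
```

```bash
python3 - <<'E'
from go import *
f=[]
for i in range(14):
    im=camera("top"); f.append(env.get_state()["force"][2])
print(np.mean(f),np.std(f))
# table back: raise (nose z 250) then return pitch to .35 and yaw
s=env.get_state(); C=s["tool_rot"]; print(s["ee_pos"],(s["ee_pos"]+C@NT).round(1),"up 70:",(C.T@[0,0,70]).round(1))
g=np.load("grip.npz"); delta(g["p"]+[0,0,165],g["R"])
E
```

```text
-1.2148883519398723 0.4718836574943509
[639.15894171  -8.03258441 428.78697268] [623.9  46.3 192.9] up 70: [ 42.9   0.2 -55.3]
at [639.2  -8.  428.8] t 24.87 F [-0.2  0.7 -1.4] shift mm (tool now) [332.2 -42.1 267.6]
rotvec [-0.0845 -0.984   0.5481] shift in target axes [ 328.1 -252.5 -110.8]
```

```bash
python3 - <<'E'
from go import *
import go
s=env.get_state(); st=dict(s); st["ee_pos"]=s["ee_pos"]+[0,0,70]
g=np.load("grip.npz"); p=g["p"]+[0,0,165]; R=g["R"]; n=16; w=Ro.from_matrix(st["tool_rot"].T@R).as_rotvec()
for k in range(n+1):
    C=st["tool_rot"]@Ro.from_rotvec(w*k/n).as_matrix(); q=st["ee_pos"]+(p-st["ee_pos"])*k/n
    P=np.array([q+C@(NT+[x,0,5]) for x in range(0,161,20)]); near=np.hypot(P[:,0]-631,P[:,1]-17)<90
    print(k,P[:,2].min().round(), P[near,2].min().round() if near.any() else None)
go.env=type("E",(),{"get_state":staticmethod(lambda:st)}); table(p,R,n,0)
E
```

```text
0 259.0 259.0
1 251.0 251.0
2 244.0 244.0
3 238.0 238.0
4 233.0 233.0
5 228.0 None
6 225.0 None
7 223.0 None
8 222.0 None
9 221.0 None
10 222.0 None
11 218.0 None
12 210.0 None
13 203.0 None
14 197.0 None
15 192.0 None
16 188.0 None
0.0181 -0.0026 0.0202 -0.0053 -0.0615 0.0343 0; 0.0192 -0.0034 0.019 -0.0053 -0.0615 0.0343 0; 0.0202 -0.0042 0.0178 -0.0053 -0.0615 0.0343 0; 0.0211 -0.005 0.0165 -0.0053 -0.0615 0.0343 0; 0.0219 -0.0058 0.0151 -0.0053 -0.0615 0.0343 0; 0.0225 -0.0066 0.0137 -0.0053 -0.0615 0.0343 0; 0.0231 -0.0075 0.0123 -0.0053 -0.0615 0.0343 0; 0.0236 -0.0083 0.0108 -0.0053 -0.0615 0.0343 0; 0.0239 -0.0092 0.0093 -0.0053 -0.0615 0.0343 0; 0.0241 -0.0101 0.0078 -0.0053 -0.0615 0.0343 0
0.0241 -0.0109 0.0063 -0.0053 -0.0615 0.0343 0; 0.0241 -0.0118 0.0047 -0.0053 -0.0615 0.0343 0; 0.0239 -0.0126 0.0032 -0.0053 -0.0615 0.0343 0; 0.0236 -0.0134 0.0016 -0.0053 -0.0615 0.0343 0; 0.0232 -0.0142 0.0001 -0.0053 -0.0615 0.0343 0; 0.0227 -0.015 -0.0014 -0.0053 -0.0615 0.0343 0
```

Request:
step_arm(plan="0.004 0 -0.005 0 0 0 0; 0.010 0 -0.013 0 0 0 0; 0.014 0 -0.018 0 0 0 0; 0.010 0 -0.013 0 0 0 0; 0.005 0 -0.006 0 0 0 0; 0 0 0 0 0 0 0")

```text
t: 25.37
ee_pos: [638.6, -7.7, 500.8]
tool_rot: [[-0.208, 0.966, -0.154], [0.763, 0.259, 0.592], [0.612, 0.006, -0.791]]
force: [0.5, -0.1, -1.6]
finger_gap: 0.131
grasp_force: 59.8
```

Request:
step_arm(plan="0.018 -0.003 0.020 -0.005 -0.0615 0.034 0; 0.019 -0.003 0.019 -0.005 -0.0615 0.034 0; 0.020 -0.004 0.018 -0.005 -0.0615 0.034 0; 0.021 -0.005 0.0165 -0.005 -0.0615 0.034 0; 0.022 -0.006 0.015 -0.005 -0.0615 0.034 0; 0.0225 -0.007 0.014 -0.005 -0.0615 0.034 0; 0.023 -0.0075 0.012 -0.005 -0.0615 0.034 0; 0.024 -0.008 0.011 -0.005 -0.0615 0.034 0; 0.024 -0.009 0.009 -0.005 -0.0615 0.034 0; 0.024 -0.010 0.008 -0.005 -0.0615 0.034 0")

```text
t: 26.2
ee_pos: [543.5, 243.7, 448.6]
tool_rot: [[0.072, 0.995, -0.063], [0.997, -0.071, 0.029], [0.025, -0.065, -0.998]]
force: [0.2, 0.7, -1.2]
finger_gap: 0.135
grasp_force: 59.7
```

Request:
step_arm(plan="0.024 -0.011 0.006 -0.005 -0.0615 0.034 0; 0.024 -0.012 0.005 -0.005 -0.0615 0.034 0; 0.024 -0.0125 0.003 -0.005 -0.0615 0.034 0; 0.0235 -0.0135 0.002 -0.005 -0.0615 0.034 0; 0.023 -0.014 0 -0.005 -0.0615 0.034 0; 0.022 -0.015 -0.001 -0.005 -0.0615 0.034 0; 0 0 0 0 0 0 0; 0 0 0 0 0 0 0; 0 0 0 0 0 0 0")

```text
t: 26.95
ee_pos: [486.8, 391.2, 420.0]
tool_rot: [[0.244, 0.965, -0.093], [0.908, -0.261, -0.329], [-0.342, -0.004, -0.94]]
force: [0.1, 0.5, -0.9]
finger_gap: 0.128
grasp_force: 59.7
```

```bash
python3 - <<'E'
from go import *
g=np.load("grip.npz"); delta(g["p"]+[0,0,165],g["R"]); delta(g["p"])
for c in("side","top"):
    im=camera(c); cv2.imwrite(f"pics/{c}4.png",im)
    for n in("ball0_center","funnel_tip","chute_grip","chute_nose"): print(c,n,[(np.round(r["at"]).tolist(),round(r["confidence"],2)) for r in tip_of(c,n)])
s=env.get_state(); print((s["ee_pos"]+s["tool_rot"]@NT).round(1))
a=cv2.imread("pics/side4.png")[170:310,180:320];b=cv2.imread("pics/top4.png")[130:270,170:310]
cv2.imwrite("pics/j4.png",cv2.resize(np.hstack([a,b]),None,fx=2.8,fy=2.8,interpolation=cv2.INTER_CUBIC))
E
```

```text
at [486.8 391.2 420. ] t 26.95 F [ 0.1  0.5 -0.9] shift mm (tool now) [ 1.6  0.7 -1.6]
rotvec [-0.0025  0.0006  0.0066] shift in target axes [ 1.6  0.7 -1.6]
at [486.8 391.2 420. ] t 26.95 F [ 0.1  0.5 -0.9] shift mm (tool now) [ 58.    1.3 153.5]
side ball0_center [([736.0, 199.0, -1.0], 0.15)]
side funnel_tip [([755.0, -416.0, 3.0], 0.85), ([666.0, 413.0, 0.0], 0.65)]
side chute_grip [([251.0, 402.0, 18.0], 0.89), ([478.0, 339.0, 268.0], 0.58)]
side chute_nose [([440.0, 224.0, 248.0], 0.93), ([340.0, 320.0, 18.0], 0.56)]
top ball0_center []
top funnel_tip [([632.0, 17.0, 98.0], 0.98), ([751.0, -416.0, 2.0], 0.98), ([290.0, -441.0, -3.0], 0.67), ([370.0, 145.0, 0.0], 0.66)]
top chute_grip [([474.0, 334.0, 271.0], 0.73)]
top chute_nose [([526.0, -319.0, 1.0], 0.73), ([440.0, 226.0, 243.0], 0.67), ([630.0, 17.0, 139.0], 0.35)]
[440.7 228.3 247.2]
```

View pics/j4.png

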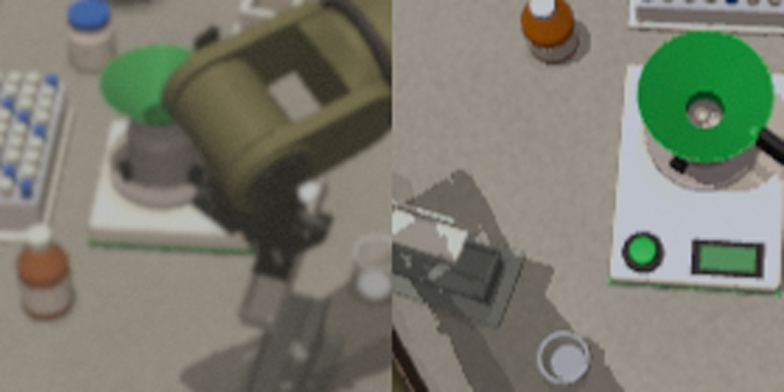

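Every ball has left the chute: the funnel bore at (708,112) shows balls below and nothing lies loose. The chute hangs above its cradle, so I'll lower it back to the recorded pose.

Request:
step_arm(plan="0.004 0.001 0.008 0 0 0.0066 0; 0.008 0 0.021 0 0 0 0; 0.011 0 0.030 0 0 0 0; 0.011 0 0.030 0 0 0 0; 0.009 0 0.025 0 0 0 0; 0.007 0 0.018 0 0 0 0; 0.004 0 0.010 0 0 0 0; 0.002 0 0.005 0 0 0 0; 0 0 0 0 0 0 0; 0 0 0 0 0 0 0")

```text
t: 28.28
ee_pos: [488.3, 393.8, 264.4]
tool_rot: [[0.252, 0.963, -0.091], [0.906, -0.268, -0.328], [-0.34, 0.0, -0.94]]
force: [-0.3, -0.5, -0.7]
finger_gap: 0.132
grasp_force: 59.7
```

```bash
python3 - <<'E'
from go import *
g=np.load("grip.npz"); delta(g["p"],g["R"])
E
```

```text
at [488.3 393.8 264.4] t 28.28 F [-0.3 -0.5 -0.7] shift mm (tool now) [ 2.1 -0.1  8.3]
rotvec [-0.001  -0.0005 -0.0014] shift in target axes [ 2.1 -0.1  8.3]
```

Request:
step_arm(plan="0.001 0 0.003 0 0 0 0; 0.001 0 0.002 0 0 0 0; 0 0 0.001 0 0 0 0; 0 0 0 0 0 0 0; 0 0 0 0 0 0 0")

```text
t: 28.7
ee_pos: [488.1, 393.5, 257.3]
tool_rot: [[0.252, 0.963, -0.092], [0.906, -0.268, -0.329], [-0.341, -0.0, -0.94]]
force: [-0.0, -1.1, -1.5]
finger_gap: 0.131
grasp_force: 59.8
```

Request:
step_arm(plan="0 0 0.001 0 0 0 0; 0 0 0.001 0 0 0 0; 0 0 0 0 0 0 0; 0 0 0 0 0 0 0")

```text
t: 29.03
ee_pos: [487.9, 393.0, 255.9]
tool_rot: [[0.252, 0.963, -0.091], [0.906, -0.268, -0.328], [-0.341, 0.0, -0.94]]
force: [-2.1, 1.0, 6.3]
finger_gap: 0.131
grasp_force: 60.6
```

```bash
python3 - <<'E'
from go import *
g=np.load("grip.npz"); delta(g["p"],g["R"])
E
```

```text
at [487.9 393.  255.9] t 29.03 F [-2.1  1.   6.3] shift mm (tool now) [0.  0.1 0. ]
rotvec [-0.0012 -0.0002 -0.0012] shift in target axes [0.  0.1 0. ]
```

Back at exactly the recorded pose, with the same contact force. Releasing and withdrawing along the tool axis.

Request:
step_arm(plan="0 0 0 0 0 0 0.02; 0 0 0 0 0 0 0.035; 0 0 0 0 0 0 0.05; 0 0 0 0 0 0 0.05; 0 0 -0.01 0 0 0 0.05; 0 0 -0.03 0 0 0 0.05; 0 0 -0.04 0 0 0 0.05; 0 0 -0.04 0 0 0 0.05; 0 0 -0.04 0 0 0 0.05")

```text
t: 29.78
ee_pos: [502.4, 445.9, 408.4]
tool_rot: [[0.252, 0.963, -0.092], [0.906, -0.268, -0.328], [-0.341, -0.0, -0.94]]
force: [1.5, -0.1, 0.5]
finger_gap: 0.585
grasp_force: 0.0
```

Request:
step_arm(plan="0.04 0 -0.01 0 0 0 0.05; 0.04 0 -0.01 0 0 0 0.05; 0.04 0 -0.01 0 0 0 0.05; 0.03 0 -0.01 0 0 0 0.05; 0 0 0 0 0 0 0.05; 0 0 0 0 0 0 0.05; 0 0 0 0 0 0 0.05")

```text
t: 30.37
ee_pos: [539.0, 570.4, 395.2]
tool_rot: [[0.252, 0.963, -0.092], [0.905, -0.268, -0.329], [-0.342, -0.0, -0.94]]
force: [0.1, -0.1, 0.3]
finger_gap: 0.583
grasp_force: 0.0
```

```bash
python3 - <<'E'
from m import *
M=measure(["chute_grip","chute_nose","cradle","funnel_tip"],1)
for n,(a,s,k) in M.items(): print(n,a.round(1),k)
for c in("side","top"):
    im=camera(c); cv2.imwrite(f"pics/{c}5.png",im)
    for n in("ball0_center","amber","tub","beaker","mouse","spatula"): print(c,n,[(np.round(r["at"]).tolist(),round(r["confidence"],2)) for r in tip_of(c,n)])
a=cv2.imread("pics/side5.png")[130:340,180:380];b=cv2.imread("pics/top5.png")[90:300,140:340]
cv2.imwrite("pics/j5.png",cv2.resize(np.hstack([a,b]),None,fx=2,fy=2,interpolation=cv2.INTER_CUBIC))
E
```

```text
chute_grip [476.  340.3 104.4] 2
chute_nose [438.8 227.3  82.2] 2
cradle [457.4 299.8   1. ] 2
side ball0_center []
side amber [([736.0, 199.0, 2.0], 0.91), ([632.0, 17.0, 96.0], 0.36)]
side tub [([767.0, -238.0, -4.0], 0.69)]
side beaker [([366.0, 144.0, 2.0], 0.45)]
side mouse [([664.0, 413.0, -1.0], 0.66), ([631.0, 12.0, 142.0], 0.63), ([584.0, -55.0, 188.0], 0.4)]
side spatula [([768.0, -238.0, 0.0], 0.75), ([350.0, -207.0, -0.0], 0.44)]
top ball0_center [([475.0, 340.0, 106.0], 0.68)]
top amber [([739.0, 202.0, -3.0], 0.58), ([351.0, -206.0, 2.0], 0.36)]
top tub [([766.0, -240.0, -2.0], 0.87)]
top beaker [([369.0, 142.0, -0.0], 0.69), ([632.0, 17.0, 100.0], 0.47)]
top mouse [([369.0, 147.0, 1.0], 0.67), ([667.0, 417.0, 3.0], 0.55)]
top spatula [([351.0, -206.0, 2.0], 0.64), ([525.0, -320.0, -1.0], 0.17)]
```

View pics/j5.png

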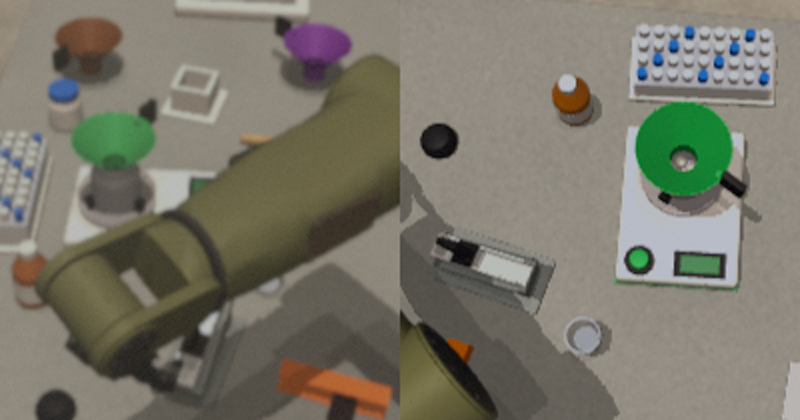

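Everything stands as it should. One enlarged crop will check the chute's closed end and the funnel bore for leftover balls.

```bash
python3 - <<'E'
import cv2,numpy as np
t0=cv2.imread("pics/top0.png");t=cv2.imread("pics/top5.png")
z=lambda i,u,v:cv2.resize(i[v-22:v+22,u-22:u+22],(390,290) and (290,290),interpolation=cv2.INTER_CUBIC)
cv2.imwrite("pics/j6.png",np.vstack([np.hstack([z(t0,170,216),z(t0,195,224)]),np.hstack([z(t,170,216),z(t,281,169)])]))
E
```

```text
(no output)
```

View pics/j6.png

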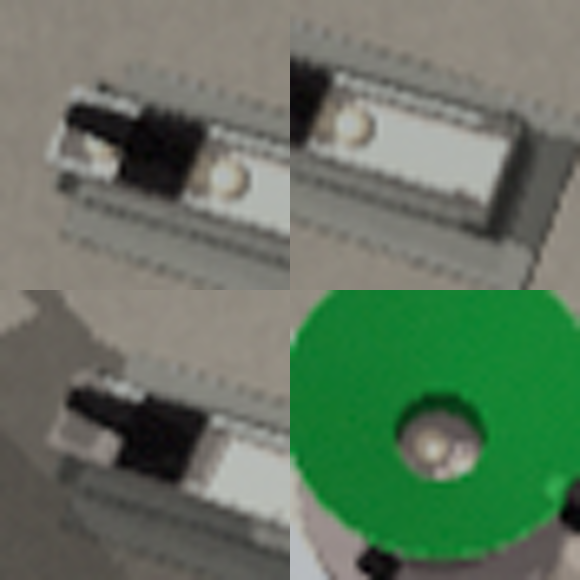

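The balls seen at the start, at (95,150) and (228,178) in the upper crop, are gone from the chute in the lower one. Balls show through the funnel bore at (437,445), so I'll hand in the job.

```bash
python3 -c "
from workcell import env
print(env.finish_job())"
```

```text
the job is handed in; nothing more can be done
None
```

I've handed the job in: the funnel sits in the jar, the tare key was pressed to its stop, the chute tested empty by weight and picture, with balls visible down the funnel bore (I could not count all five), and the chute is back on its rest.

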